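# Size two spacer sleeves in the V-slot rack

## Robot

A 6-joint arm with a two-finger parallel gripper is mounted at the origin on the work surface. World frame = base frame: x ahead of the robot, y to its left, z up, the work surface at z = 0. Lengths are in m, angles in rad, forces in N, time in s.
With the tool pointing down it reaches from about 0.325 to 0.9 m from the base axis. Payload 6.1 kg.
Tool frame: the origin (TCP) lies on the mounting face of the last link; the fingertips stand 182 mm ahead of it and the grasp point (between the pads) lies 164 mm ahead of it; z points along the fingers, y is the line along which they close (so a half turn about z gives the same grasp; the last joint's range is limited). The gripper opens to 87 mm and grips with 3 to 60 N. Pads are 19 mm wide; open, the fingers measure 117 mm over their backs; the gripper's body (75 mm by 190 mm) begins 51 mm behind the grasp point.
Start: joints at [-1.444, 0.22, 1.526, -0, 1.395, -0.126], TCP at [0.156, -0.605, 0.405] pointing down, gripper open.
Joint ranges: [-2.98, 2.98], [-0.91, 2.08], [0.09, 2.57], [-1.24, 4.39], [0.2, 2.65], [-2.68, 2.68]. Speed limits (rad/s): [2.57, 2.57, 3.01, 3.14, 3.14, 3.14].

## Interface

Orientations are given as a rotation vector (axis times angle).
In Python, from workcell import bot, optics gives the robot as it stands.
- The arm moves only by the tool move_arm, never from a script. Its argument "steps" is a list of rows, each a list of 5 numbers: the opening, from 0 (shut) to 1 (fully open), then the shift along the tool's x, y, z in m, then the turn about the tool's z in rad. In form: [[grip, x, y, z, yaw], ...]. A call has 1 to 8 rows; each row shifts and turns the commanded pose from where the row before left it, along the tool's axes as they then stand; what a row does not reach is not made up. A row lasts 1/12 s, in which the tool goes at most 41.7 mm and 7.16 degrees, less where a joint would pass 70% of its speed; a pose out of reach is approached as far as the arm can. A call is refused whole if a number of a shift passes 0.0417 or a number of a turn 0.125, either way. A call with a gripper value outside its range is refused whole. The fingers move at their own pace and stop on an object; "squeeze" is the grip in N (left out, the last holds). Time passes only in rows, so rows that do not move let the fingers close. It gives the time, the measured TCP pose, the force, the opening and the grip force at its end, in the units of the state.
- bot.state(): the state, without advancing time (a new reading comes with each control period).
- optics.grab_frame(name): name is "scene" or "top"; returns the picture (384x512x3 uint8, red, green, blue); there is no depth.
- optics.get_calibration(name): a dict with "camera_matrix" (3x3 intrinsics, pixels), "xyz" and "orientation" of the camera in the world. Camera axes: x right, y down, z forward; pixel columns grow to the right and rows downward; lengths in m; the calibration is good to about 2 mm. A picture is of the moment at which its call begins. get_calibration takes no time and is no camera call.
- bot.job_done(): hands the job in; it is judged then, once.
The state is a dict: "time_s": time; "joint_positions": joint angles; "qd": joint speeds; "effort": joint torques, N m; "ee_pos": TCP position; "ee_rot": TCP orientation; "force": force on the tool from outside, world axes, zero at the start; "wrist_torque": the same for the moment, N m; "finger_gap": finger opening in m; "finger_force": force on a finger pad.
Only numpy, scipy, OpenCV 4.12 (cv2) and the standard library are available. Lean on these libraries where they do the work, as an engineer would, in place of code of your own. Each camera call takes 0.05 s, during which the arm holds its last target. There are 200 camera calls.

## Task

Size up the two aluminium spacer sleeves lying loose on the bench: lay each one in the V-slot of the folded-steel sizing rack in which it comes to rest with its top level with the rack's top, lying along the slot and sticking out at both ends. Leave the third sleeve where it sits, in the middle slot, and let go of everything.

Things in the scene. Friction and masses are not known exactly. Their poses are not given: they have to be found in the camera images.
- rack: Fixed sizing rack of folded galvanised sheet, 36 (x) by 207 mm (y), flat top 62 mm up. Origin: its centre at bench level, z up. Three 60-degree V-slots run along its x, open at top and ends: narrow (mouth 35 mm) at y -72, middle (50 mm, holds a sleeve) at y -16, wide (66 mm) at y +56. Sleeves of 20, 29, 38 mm lie level with its top in narrow, middle, wide: axis at z 52, 47.5, 43.
- sleeve_thin: Thinnest aluminium spacer sleeve, a plain round tube 20 mm in diameter, 56 mm long, about 30 g, at first lying loose on its side on the bench (axis level, 10 mm up). Origin: its middle, on its axis; its own x runs along the axis.
- sleeve_thick: Thickest aluminium spacer sleeve, a plain round tube 38 mm in diameter, 56 mm long, about 115 g, at first lying loose on its side on the bench (axis level, 19 mm up). Origin: its middle, on its axis; its own x runs along the axis.
- sleeve_mid: Third aluminium sleeve, 29 mm in diameter, 56 mm long, lying from the start in the rack's middle slot, its ends standing 10 mm out of the rack in front and behind. To be left there. Origin: its middle, on its axis; its own x runs along the axis.
There are look-alikes about, which are no part of the job. What is shaped like the sleeve_thin but red is not meant.

How it is judged:
At the end, for the whole second after the job is handed in: 20 mm sleeve in the narrow slot, 38 mm sleeve in the wide one, 29 mm sleeve still in the middle one, all at rest; each along its slot within 10 degrees, its middle within 12 mm of the rack's centre line and 6 mm of the slot's centre, its top level with the rack's within 5 mm (x of sleeve_thin in the frame of rack between -0.012 and 0.012 m and y of sleeve_thin in the frame of rack between -0.078 and -0.066 m and z of sleeve_thin in the frame of rack between 0.047 and 0.057 m and angle between the x axis of each of sleeve_thin, sleeve_thick, sleeve_mid and the x axis of rack, either way round below 0.175 rad and linear speed of each of sleeve_thin, sleeve_thick, sleeve_mid below 0.02 m/s and x of sleeve_thick in the frame of rack between -0.012 and 0.012 m and y of sleeve_thick in the frame of rack between 0.0505 and 0.0625 m and z of sleeve_thick in the frame of rack between 0.038 and 0.048 m and x of sleeve_mid in the frame of rack between -0.012 and 0.012 m and y of sleeve_mid in the frame of rack between -0.0216 and -0.0096 m and z of sleeve_mid in the frame of rack between 0.0425 and 0.0525 m); the robot touches nothing.
It fails at once if the sleeve already in the middle slot is moved by more than 20 mm (distance of sleeve_mid from where it was at the start of the episode above 0.02 m).
It also fails if it takes over 58 s, if anything falls off the work surface, if the arm or the gripper's body presses on something with over 40 N, if the wrist force passes 120 N, or if a joint passes its speed limit or range.

## Working session

There is one attempt and no reset: what is moved stays moved. The work goes in short steps, Python scripts to look and compute and a tool call to move; the robot and the scene stay as the last step left them, time stands still between calls to the robot, and variables do not carry over. Pictures are saved under pics/ and viewed, at most 10 in all, crops included, and the job is handed in when it is done.

Besides the shell and the picture viewer there is one more tool, called after ">>>" as name([rows], argument=value, ...), one row to a line, values as JSON. move_arm: Moves the arm, as the interface text tells. Its arguments: {"type":"object","properties":{"steps":{"type":"array"},"squeeze":{"type":"number"}},"required":["steps"]}

```bash
mkdir -p pics; python3 - <<'E'
from workcell import bot, optics
import cv2
for n in("top","scene"):
    im=optics.grab_frame(n); cv2.imwrite(f"pics/{n}0.png",cv2.cvtColor(im,cv2.COLOR_RGB2BGR)); print(optics.get_calibration(n))
s=bot.state();print(s)
E
```

```text
{'camera_matrix': array([[420.54126136,   0.        , 248.89621586],
       [  0.        , 420.54126136, 183.84870396],
       [  0.        ,   0.        ,   1.        ]]), 'xyz': array([0.39000909, 0.04458296, 0.84466425]), 'orientation': array([-2.17066053,  2.13990486, -0.11702765])}
{'camera_matrix': array([[488.13159412,   0.        , 259.02669216],
       [  0.        , 488.13159412, 192.58594177],
       [  0.        ,   0.        ,   1.        ]]), 'xyz': array([ 1.12103064, -0.44834363,  0.78435135]), 'orientation': array([-2.1493198 , -0.99252621,  0.44744858])}
{'time_s': 0.1, 'joint_positions': array([-1.44410631e+00,  2.21146929e-01,  1.52751922e+00, -1.32025459e-05,
        1.39467050e+00, -1.26111037e-01]), 'qd': array([-9.87220400e-04, -2.78170120e-03, -2.15420227e-03, -9.12151239e-05,
       -8.02304338e-05, -3.87667704e-04]), 'effort': array([ 1.29875287e-03, -4.95944309e+01, -3.88519371e+01,  7.01402617e-02,
        5.14752930e-02, -5.06896208e-05]), 'ee_pos': array([ 0.15627953, -0.60489339,  0.40373464]), 'ee_rot': array([-3.11479875e+00, -3.95826164e-01,  2.11957883e-05]), 'force': array([ 0.51507048, -0.02774749,  0.10077045]), 'wrist_torque': array([ 0.02668784, -0.00614029,  0.00982455]), 'finger_force': 0.0, 'finger_gap': 0.08682302995859212}
```

View pics/top0.png

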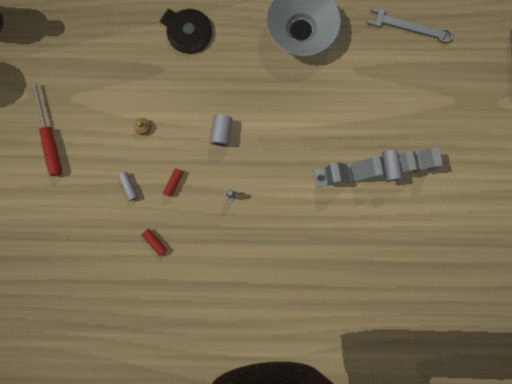

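View pics/scene0.png

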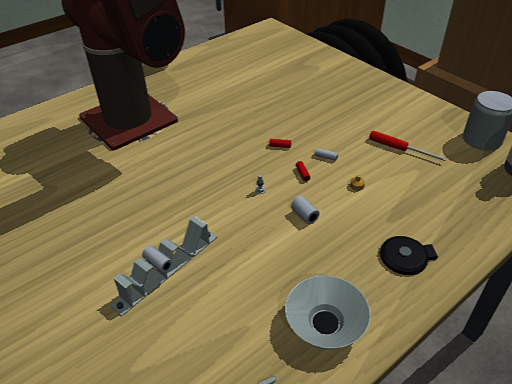

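The top view shows the thick grey sleeve at (222,130), the thin grey sleeve at (128,186) and the rack around (378,167). Candidates for sleeve_thin are the grey one at (128,186) and the red ones at (173,182) and (153,242). Grey aluminium fits the description, so I'll confirm it in a crop.

```bash
cat > h.py <<'E'
import numpy as np
from workcell import bot, optics
from scipy.spatial.transform import Rotation as R
def ray(cam,uv,z):
    c=optics.get_calibration(cam); r=R.from_rotvec(c['orientation']).as_matrix()
    d=r@np.linalg.inv(c['camera_matrix'])@[uv[0],uv[1],1]
    return c['xyz']+d*(z-c['xyz'][2])/d[2]
def proj(cam,p):
    c=optics.get_calibration(cam); r=R.from_rotvec(c['orientation']).as_matrix()
    q=c['camera_matrix']@(r.T@(np.array(p,float)-c['xyz'])); return q[:2]/q[2]
E
python3 - <<'E'
import cv2,numpy as np
from h import *
t=cv2.imread("pics/top0.png"); s=cv2.imread("pics/scene0.png")
a=cv2.resize(t[100:220,90:250],(400,300),interpolation=cv2.INTER_CUBIC)
b=cv2.resize(t[115:220,305:445],(400,300),interpolation=cv2.INTER_CUBIC)
c=cv2.resize(s[205:325,100:260],(400,300),interpolation=cv2.INTER_CUBIC)
d=cv2.resize(s[120:240,240:400],(400,300),interpolation=cv2.INTER_CUBIC)
cv2.imwrite("pics/c1.png",np.vstack([np.hstack([a,b]),np.hstack([c,d])]))
for n,uv,z in(("thin",(128,186),.01),("thick",(222,130),.019),("rackL",(321,177),.0),("rackR",(441,157),.062),("mid",(392,164),.05)):
    print(n,ray("top",uv,z).round(4))
E
```

```text
thin [0.4819 0.296  0.01  ]
thick [0.5967 0.1095 0.019 ]
rackL [ 0.5067 -0.0916  0.    ]
rackR [ 0.5391 -0.3071  0.062 ]
mid [ 0.5266 -0.2189  0.05  ]
```

View pics/c1.png

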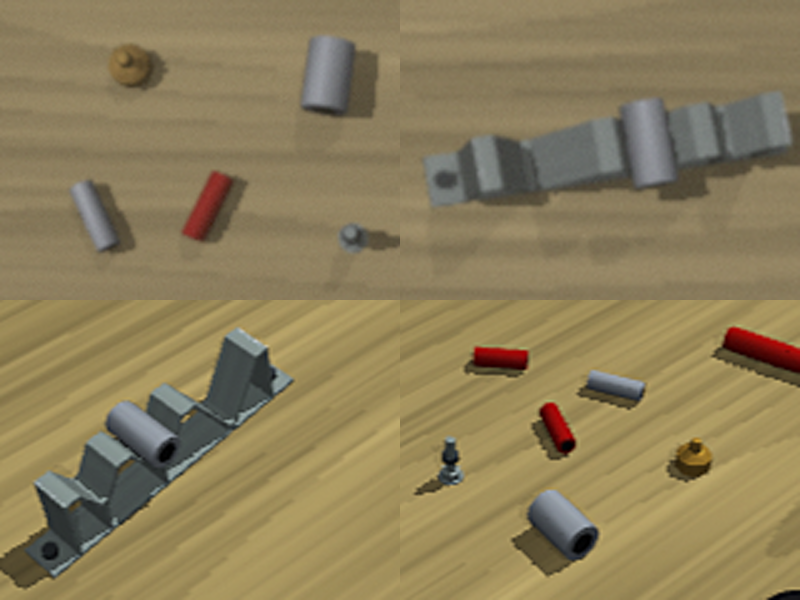

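The crop confirms it: the grey thin sleeve at top (128,186) is the one meant, and the two red ones are decoys. The wide slot is on the rack's image-left (+y) side, between the flanged post and the first ridge. The narrow slot is at image-right.

```bash
cat > fit.py <<'E'
import cv2
from h import *
from scipy.optimize import minimize
def sleeve(im,box,z):
    x0,y0,x1,y1=box; hs=cv2.cvtColor(im[y0:y1,x0:x1],cv2.COLOR_BGR2HSV)
    m=((hs[...,1]<45)&(hs[...,2]>75)).astype(np.uint8)
    c=max(cv2.findContours(m,0,1)[0],key=cv2.contourArea); r=cv2.minAreaRect(c)
    p=cv2.boxPoints(r)+[x0,y0]; w=np.array([ray("top",q,z) for q in p]); e=w[1]-w[0];f=w[2]-w[1]
    L=e if np.linalg.norm(e)>np.linalg.norm(f) else f
    return w.mean(0).round(4),np.degrees(np.arctan2(L[1],L[0]))%180,np.linalg.norm(e[:2]).round(4),np.linalg.norm(f[:2]).round(4)
S=[]
for y in(-.1035,-.0895,-.0545,-.041,.009,.023,.089,.1035): S.append(((-.018,y),(.018,y)))
for a,b in((-.1035,-.0895),(-.0545,-.041),(.009,.023),(.089,.1035)):
    for x in(-.018,.018): S.append(((x,a),(x,b)))
P=np.array([np.array(a)+(np.array(b)-a)*t for a,b in S for t in np.linspace(0,1,12)])
def pts(q):
    c,s=np.cos(q[2]),np.sin(q[2]); return np.c_[P@np.array([[c,s],[-s,c]])+q[:2],np.full(len(P),.062)]
def fit(ims,q0):
    D={}
    for n,im in ims.items():
        D[n]=cv2.distanceTransform(255-cv2.Canny(im,40,110),cv2.DIST_L2,5)
    def f(q,full=False):
        t=[]
        for n,d in D.items():
            uv=np.array([proj(n,p) for p in pts(q)]).astype(np.float32)
            t.append(np.minimum(cv2.remap(d,uv[:,:1],uv[:,1:],1),5).mean())
        return t if full else sum(t)
    best=min((minimize(f,[q0[0]+dx,q0[1]+dy,q0[2]+a],method='Nelder-Mead',options=dict(initial_simplex=np.array(q0)+[dx,dy,a]+np.array([[0,0,0],[.006,0,0],[0,.006,0],[0,0,.05]]))) for dx in(-.005,.005) for dy in(-.006,0,.006) for a in(-.05,.05)),key=lambda r:r.fun)
    return best.x,f(best.x,True)
E
cat > m.py <<'E'
from fit import *
t=cv2.imread("pics/top0.png"); s=cv2.imread("pics/scene0.png")
print("thin",sleeve(t,(110,165,145,207),.01)); print("thick",sleeve(t,(200,105,242,152),.019)); print("mid",sleeve(t,(382,145,403,183),.0475))
o=[]
for nm,ims in(("both",{"top":t,"scene":s}),("top",{"top":t}),("scene",{"scene":s})):
    q,f=fit(ims,[.524,-.203,.15]); print(nm,q.round(4),f)
    if nm=="both": Q=q
for n,im,(x,y,w,h) in(("top",t,(305,115,140,105)),("scene",s,(100,205,140,105))):
    k=5 if 0 else 4
    c=cv2.resize(im[y:y+h,x:x+w],None,fx=5.7,fy=5.7)[:299*2] if 0 else cv2.resize(im[y:y+h,x:x+w],None,fx=2.857*2*.98,fy=2.857*.98)if 0 else cv2.resize(im[y:y+h,x:x+w],None,fx=2.85,fy=2.85)
    d=c.copy()
    for p in pts(Q):
        u=(proj(n,p)-[x,y]+.5)*2.85; cv2.circle(d,tuple(int(v) for v in u),1,(0,0,255),-1)
    o.append(np.hstack([c,d]))
cv2.imwrite("pics/fit.png",np.vstack(o))
E
python3 m.py
```

```text
thin (array([0.4828, 0.2979, 0.01  ]), np.float64(25.531402769822904), np.float64(0.0199), np.float64(0.0588))
thick (array([0.5997, 0.1122, 0.019 ]), np.float64(173.483707991949), np.float64(0.0601), np.float64(0.0363))
mid (array([ 0.5272, -0.2231,  0.0475]), np.float64(8.554618268372138), np.float64(0.039), np.float64(0.0586))Traceback (most recent call last):
  File "m.py", line 6, in <module>
    q,f=fit(ims,[.524,-.203,.15]); print(nm,q.round(4),f)
        ~~~^^^^^^^^^^^^^^^^^^^^^^
  File "fit.py", line 28, in fit
    best=min((minimize(f,[q0[0]+dx,q0[1]+dy,q0[2]+a],method='Nelder-Mead',options=dict(initial_simplex=np.array(q0)+[dx,dy,a]+np.array([[0,0,0],[.006,0,0],[0,.006,0],[0,0,.05]]))) for dx in(-.005,.005) for dy in(-.006,0,.006) for a in(-.05,.05)),key=lambda r:r.fun)
  File "fit.py", line 28, in <genexpr>
    best=min((minimize(f,[q0[0]+dx,q0[1]+dy,q0[2]+a],method='Nelder-Mead',options=dict(initial_simplex=np.array(q0)+[dx,dy,a]+np.array([[0,0,0],[.006,0,0],[0,.006,0],[0,0,.05]]))) for dx in(-.005,.005) for dy in(-.006,0,.006) for a in(-.05,.05)),key=lambda r:r.fun)
              ~~~~~~~~^^^^^^^^^^^^^^^^^^^^^^^^^^^^^^^^^^^^^^^^^^^^^^^^^^^^^^^^^^^^^^^^^^^^^^^^^^^^^^^^^^^^^^^^^^^^^^^^^^^^^^^^^^^^^^^^^^^^^^^^^^^^^^^^^^^^^^^^^^^^^^^^^^^^^^^^^^^^^
    res = _minimize_neldermead(fun, x0, args, callback, bounds=bounds,
                               **options)
    fxcc = func(xcc)
    fx = function(np.copy(x), *(wrapper_args + args))
  File "fit.py", line 25, in f
    uv=np.array([proj(n,p) for p in pts(q)]).astype(np.float32)
                 ~~~~^^^^^
  File "h.py", line 9, in proj
    c=optics.get_calibration(cam); r=R.from_rotvec(c['orientation']).as_matrix()
ValueError: time passes only in moves, steps and waits
```

```bash
python3 - <<'E'
t=open('h.py').read()
t=t.replace("def ray","CAL={n:dict(optics.get_calibration(n)) for n in('top','scene')}\ndef ray",1).replace("optics.get_calibration(cam)","CAL[cam]")
open('h.py','w').write(t)
E
python3 m.py
```

```text
thin (array([0.4828, 0.2979, 0.01  ]), np.float64(25.531402769822904), np.float64(0.0199), np.float64(0.0588))
thick (array([0.5997, 0.1122, 0.019 ]), np.float64(173.483707991949), np.float64(0.0601), np.float64(0.0363))
mid (array([ 0.5272, -0.2231,  0.0475]), np.float64(8.554618268372138), np.float64(0.039), np.float64(0.0586))
both [ 0.5245 -0.2029  0.1626] [np.float32(0.3134562), np.float32(0.28604475)]
top [ 0.5246 -0.2029  0.1623] [np.float32(0.31247047)]
scene [ 0.5244 -0.203   0.1614] [np.float32(0.282465)]
```

View pics/fit.png

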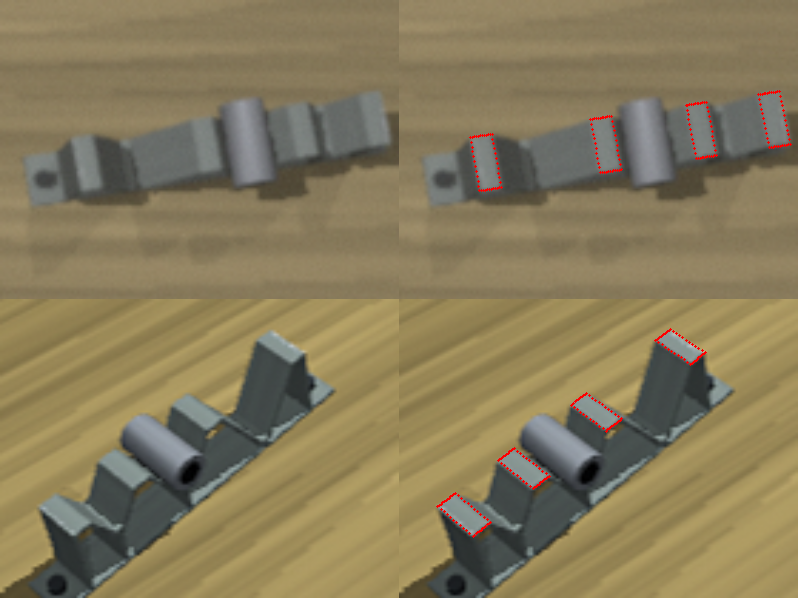

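The fit agrees between the two views: rack at (0.5245, -0.2029), yaw 0.162 rad. The red outlines sit on all four ridge tops.

I'll grip each sleeve by its ends, with the fingers closing along its axis, so the pads stay outside the rack when it goes in. Thick sleeve first.

>>> move_arm([
  [1,0.0277,-0.0265,0,0],
  [1,0.0277,-0.0265,0,0],
  [1,0.0277,-0.0265,0,0],
  [1,0.0277,-0.0265,0,0],
  [1,0.0277,-0.0265,0,0],
  [1,0.0277,-0.0265,0,0],
  [1,0.0277,-0.0265,0,0],
  [1,0.0277,-0.0265,0,0],
], squeeze=15)

```text
time_s: 0.77
ee_pos: [0.3183, -0.3426, 0.4044]
ee_rot: [-3.116, -0.395, 0.0]
force: [1.3, -0.7, 0.4]
finger_gap: 0.0869
finger_force: 0.0
```

>>> move_arm([
  [1,0.0277,-0.0265,0,0],
  [1,0.0277,-0.0265,0,0],
  [1,0.0277,-0.0265,0,0],
  [1,0.0277,-0.0265,0,0],
  [1,0.0277,-0.0265,0,0],
  [1,0.0277,-0.0265,0,0],
  [1,0.0277,-0.0265,0,0],
  [1,0.0277,-0.0265,0,0],
])

```text
time_s: 1.43
ee_pos: [0.4798, -0.0818, 0.4045]
ee_rot: [3.116, 0.396, -0.0]
force: [1.5, -0.9, 0.4]
finger_gap: 0.087
finger_force: 0.0
```

>>> move_arm([
  [1,0.0277,-0.0265,0,0],
  [1,0.0277,-0.0265,0,0],
  [1,0.0277,-0.0265,0,0],
  [1,0.0277,-0.0265,0,0],
  [1,0.0277,-0.0265,0,0],
  [1,0.0277,-0.0265,0,0],
])

```text
time_s: 1.93
ee_pos: [0.6011, 0.1137, 0.4042]
ee_rot: [3.116, 0.397, -0.001]
force: [1.4, -1.4, 0.7]
finger_gap: 0.0869
finger_force: 0.0
```

>>> move_arm([
  [1,0,0,0,-0.12],
  [1,0,0,0,-0.12],
  [1,0,0,0,-0.12],
  [1,0,0,0,-0.12],
  [1,0,0,0,-0.12],
])

```text
time_s: 2.35
ee_pos: [0.6004, 0.112, 0.4039]
ee_rot: [-2.856, -1.308, 0.002]
force: [0.4, -0.4, -0.5]
finger_gap: 0.0871
finger_force: 0.0
```

>>> move_arm([
  [1,0,0,0,-0.12],
  [1,0,0,0,-0.12],
  [1,0,0,0,-0.12],
  [1,0,0,0,-0.12],
  [1,0,0,0,-0.12],
  [1,0,0,0,0],
  [1,0,0,0,0],
])

```text
time_s: 2.93
ee_pos: [0.6004, 0.1117, 0.4043]
ee_rot: [-2.352, -2.082, 0.001]
force: [0.1, -0.6, -1.2]
finger_gap: 0.0869
finger_force: 0.0
```

>>> move_arm([
  [1,0,0,0.033,0],
  [1,0,0,0.033,0],
  [1,0,0,0.033,0],
  [1,0,0,0.033,0],
  [1,0,0,0.033,0],
  [1,0,0,0.033,0],
  [1,0,0,0.01,0],
  [1,0,0,0.009,0],
])

```text
time_s: 3.6
ee_pos: [0.5995, 0.1117, 0.1855]
ee_rot: [-2.349, -2.082, 0.005]
force: [0.1, 0.5, 0.6]
finger_gap: 0.0877
finger_force: 0.0
```

>>> move_arm([
  [0.6,0,0,0,0],
  [0.5,0,0,0,0],
  [0.5,0,0,0,0],
  [0.5,0,0,0,0],
  [0.5,0,0,0,0],
  [0.5,0,0,0,0],
])

```text
time_s: 4.1
ee_pos: [0.6008, 0.1119, 0.189]
ee_rot: [2.348, 2.086, 0.002]
force: [-0.9, 0.3, 7.4]
finger_gap: 0.0554
finger_force: 15.0
```

>>> move_arm([
  [0.5,0,0,-0.01,0],
  [0.5,0,0,-0.02,0],
  [0.5,0,0,-0.03,0],
  [0.5,0,0,-0.03,0],
  [0.5,0,0,-0.03,0],
  [0.5,0,0,-0.01,0],
], squeeze=20)

```text
time_s: 4.6
ee_pos: [0.602, 0.1119, 0.324]
ee_rot: [2.345, 2.083, 0.01]
force: [1.1, 0.1, -0.7]
finger_gap: 0.0563
finger_force: 20.0
```

>>> move_arm([
  [0.5,-0.0335,-0.0068,0,0],
  [0.5,-0.0335,-0.0068,0,0],
  [0.5,-0.0335,-0.0068,0,0],
  [0.5,-0.0335,-0.0068,0,0],
  [0.5,-0.0335,-0.0068,0,0],
  [0.5,-0.0335,-0.0068,0,0],
  [0.5,-0.0335,-0.0068,0,0],
  [0.5,-0.0335,-0.0068,0,0],
])

```text
time_s: 5.27
ee_pos: [0.5139, -0.1493, 0.3173]
ee_rot: [-2.348, -2.086, 0.0]
force: [1.0, -0.2, -1.2]
finger_gap: 0.0557
finger_force: 20.0
```

>>> move_arm([
  [0.5,0,0,0,-0.095],
  [0.5,0,0,0,-0.095],
  [0.5,0,0,0,-0.095],
  [0.5,0,0,0,0],
  [0.5,0,0,0,0],
  [0.5,0,0,0,0],
])

```text
time_s: 5.77
ee_pos: [0.5149, -0.1478, 0.3175]
ee_rot: [-2.031, -2.396, 0.0]
force: [0.3, -0.4, -1.5]
finger_gap: 0.0558
finger_force: 20.0
```

```bash
python3 - <<'E'
from fit import *
a=[]
for n,(x,y,w,h) in(("top",(300,90,150,150)),("scene",(100,150,150,150))):
    im=cv2.cvtColor(optics.grab_frame(n),cv2.COLOR_RGB2BGR); cv2.imwrite(f"pics/{n}1.png",im)
    a.append(cv2.resize(im[y:y+h,x:x+w],(400,400)))
cv2.imwrite("pics/c2.png",np.hstack(a))
s=bot.state(); m=R.from_rotvec(s['ee_rot']).as_matrix(); print(s['ee_pos'],m.round(4),s['finger_gap'],s['finger_force'])
d=np.array([.5155,-.1476,.3])-s['ee_pos'];print(m.T@d, np.degrees(np.arctan2(m[1,1],m[0,1])))
E
```

```text
[ 0.51495982 -0.14770846  0.3175915 ] [[-1.649e-01  9.863e-01 -2.000e-04]
 [ 9.863e-01  1.649e-01  1.000e-04]
 [ 2.000e-04 -2.000e-04 -1.000e+00]] 0.056484482785054815 19.99991346616298
[1.51723824e-05 5.53768099e-04 1.75914013e-02] 9.493393364899168
```

View pics/c2.png

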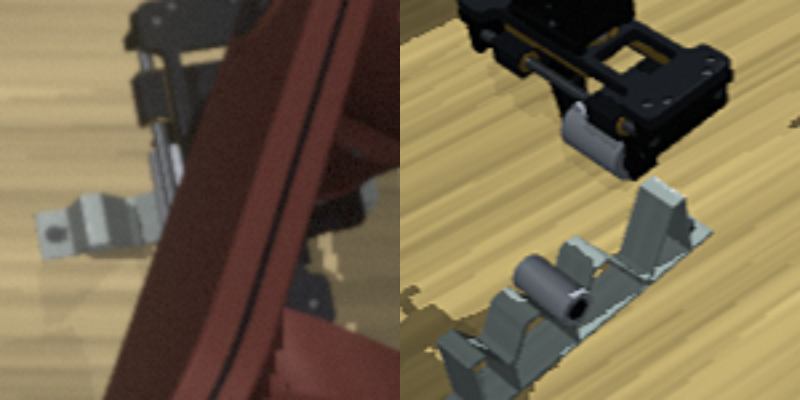

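The thick sleeve is held crosswise between the pads over the wide slot (sleeve in scene crop around (600,140), slot just below). Lowering it.

>>> move_arm([
  [0.5,0,0.0005,0.025,0],
  [0.5,0,0,0.025,0],
  [0.5,0,0,0.025,0],
  [0.5,0,0,0.015,0],
  [0.5,0,0,0.005,0],
  [0.5,0,0,0,0],
  [0.5,0,0,0,0],
])

```text
time_s: 6.45
ee_pos: [0.5158, -0.1479, 0.2233]
ee_rot: [2.028, 2.398, 0.0]
force: [0.8, 0.1, -1.3]
finger_gap: 0.0559
finger_force: 20.0
```

>>> move_arm([
  [0.5,0,0,0.002,0],
  [0.5,0,0,0.002,0],
  [0.5,0,0,0,0],
  [0.5,0,0,0,0],
])

```text
time_s: 6.78
ee_pos: [0.5157, -0.148, 0.2193]
ee_rot: [2.028, 2.398, 0.0]
force: [-0.4, 0.7, -0.9]
finger_gap: 0.0556
finger_force: 20.0
```

>>> move_arm([
  [0.5,0,0,0.0015,0],
  [0.5,0,0,0.0015,0],
  [0.5,0,0,0,0],
  [0.5,0,0,0,0],
])

```text
time_s: 7.12
ee_pos: [0.5154, -0.1479, 0.2156]
ee_rot: [-2.028, -2.399, 0.0]
force: [-0.2, 1.1, -1.0]
finger_gap: 0.0559
finger_force: 20.0
```

>>> move_arm([
  [0.5,0,0,0.0015,0],
  [0.5,0,0,0.001,0],
  [0.5,0,0,0,0],
  [0.5,0,0,0,0],
])

```text
time_s: 7.45
ee_pos: [0.5157, -0.1474, 0.2141]
ee_rot: [-2.028, -2.398, -0.002]
force: [-2.6, 4.6, 6.8]
finger_gap: 0.056
finger_force: 20.0
```

>>> move_arm([
  [0.68,0,0,0,0],
  [0.72,0,0,0,0],
  [0.8,0,0,0,0],
  [1,0,0,0,0],
  [1,0,0,0,0],
  [1,0,0,0,0],
])

```text
time_s: 7.95
ee_pos: [0.5154, -0.148, 0.2131]
ee_rot: [-2.029, -2.399, 0.0]
force: [0.1, -0.4, -0.0]
finger_gap: 0.0809
finger_force: 0.0
```

>>> move_arm([
  [1,0,0,-0.02,0],
  [1,0,0,-0.03,0],
  [1,0,0,-0.03,0],
  [1,0,0,-0.03,0],
  [1,0,0,0,0],
])

```text
time_s: 8.37
ee_pos: [0.5176, -0.1488, 0.3302]
ee_rot: [2.022, 2.391, 0.005]
force: [0.9, -1.6, 0.6]
finger_gap: 0.0871
finger_force: 0.0
```

>>> move_arm([
  [1,0.0371,0.0034,0,0],
  [1,0.0371,0.0034,0,0],
  [1,0.0371,0.0034,0,0],
  [1,0.0371,0.0034,0,0],
  [1,0.0371,0.0034,0,0],
  [1,0.0371,0.0034,0,0],
])

```text
time_s: 8.87
ee_pos: [0.498, 0.0766, 0.323]
ee_rot: [2.029, 2.398, 0.0]
force: [0.5, 0.2, -0.6]
finger_gap: 0.087
finger_force: 0.0
```

>>> move_arm([
  [1,0.0371,0.0034,0,0],
  [1,0.0371,0.0034,0,0],
  [1,0.0371,0.0034,0,0],
  [1,0.0371,0.0034,0,0],
  [1,0.0371,0.0034,0,0],
  [1,0.0371,0.0034,0,0],
])

```text
time_s: 9.37
ee_pos: [0.4811, 0.2997, 0.3229]
ee_rot: [2.028, 2.399, -0.0]
force: [0.7, 0.1, -0.4]
finger_gap: 0.0872
finger_force: 0.0
```

>>> move_arm([
  [1,0,0,0,-0.1],
  [1,0,0,0,-0.1],
  [1,0,0,0,-0.08],
  [1,0,0,0,0],
  [1,0,0,0,0],
  [1,0,0,0,0],
])

```text
time_s: 9.87
ee_pos: [0.4817, 0.2977, 0.323]
ee_rot: [-1.677, -2.656, 0.0]
force: [0.2, -0.9, 0.4]
finger_gap: 0.0871
finger_force: 0.0
```

```bash
python3 - <<'E'
from fit import *
a=[]
for n,(x,y,w,h) in(("top",(300,90,150,150)),("scene",(100,190,150,150))):
    im=cv2.cvtColor(optics.grab_frame(n),cv2.COLOR_RGB2BGR); cv2.imwrite(f"pics/{n}2.png",im)
    a.append(cv2.resize(im[y:y+h,x:x+w],(400,400)))
cv2.imwrite("pics/c3.png",np.hstack(a))
s=bot.state(); m=R.from_rotvec(s['ee_rot']).as_matrix(); print(s['time_s'],s['ee_pos'])
d=np.array([.4828,.2979,.186])-s['ee_pos'];print(m.T@d, np.degrees(np.arctan2(m[1,1],m[0,1])))
E
```

```text
9.9667 [0.48177815 0.29764371 0.32319304]
[-0.00021182  0.00103421  0.13719303] 25.496052954780794
```

View pics/c3.png

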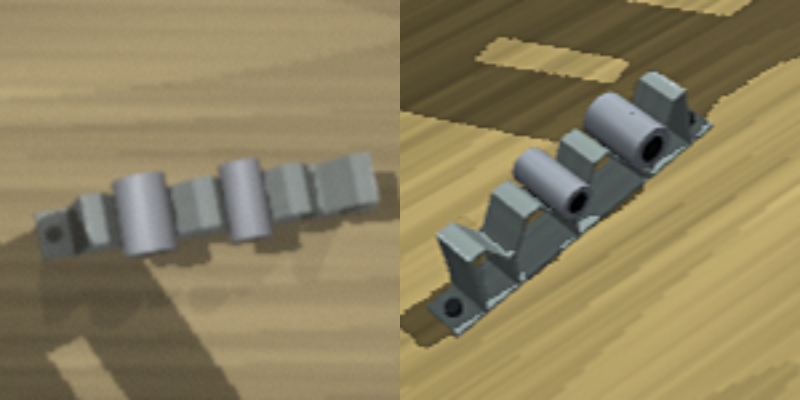

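The thick sleeve sits level in the wide slot (top crop (145,212), scene crop (625,130)), and the middle one is unmoved. Now the thin sleeve.

>>> move_arm([
  [1,0,0.001,0.03,0],
  [1,0,0,0.03,0],
  [1,0,0,0.03,0],
  [1,0,0,0.03,0],
  [1,0,0,0.01,0],
  [1,0,0,0.006,0],
  [1,0,0,0,0],
], squeeze=10)

```text
time_s: 10.55
ee_pos: [0.4825, 0.2981, 0.1866]
ee_rot: [-1.674, -2.657, 0.002]
force: [-0.3, 0.0, 0.1]
finger_gap: 0.0873
finger_force: 0.0
```

>>> move_arm([
  [0.7,0,0,0,0],
  [0.5,0,0,0,0],
  [0.5,0,0,0,0],
  [0.5,0,0,0,0],
  [0.5,0,0,0,0],
  [0.5,0,0,0,0],
])

```text
time_s: 11.05
ee_pos: [0.4828, 0.2985, 0.1879]
ee_rot: [1.673, 2.658, 0.001]
force: [0.2, 0.3, 3.9]
finger_gap: 0.0561
finger_force: 10.0
```

>>> move_arm([
  [0.5,0,0,-0.01,0],
  [0.5,0,0,-0.02,0],
  [0.5,0,0,-0.03,0],
  [0.5,0,0,-0.03,0],
  [0.5,0,0,-0.03,0],
  [0.5,0,0,-0.02,0],
], squeeze=15)

```text
time_s: 11.55
ee_pos: [0.483, 0.2986, 0.3313]
ee_rot: [1.673, 2.657, 0.005]
force: [-0.1, 0.5, 0.4]
finger_gap: 0.056
finger_force: 15.0
```

>>> move_arm([
  [0.5,-0.036,-0.0133,0,0],
  [0.5,-0.036,-0.0133,0,0],
  [0.5,-0.036,-0.0133,0,0],
  [0.5,-0.036,-0.0133,0,0],
  [0.5,-0.036,-0.0133,0,0],
  [0.5,-0.036,-0.0133,0,0],
  [0.5,-0.036,-0.0133,0,0],
  [0.5,-0.036,-0.0133,0,0],
])

```text
time_s: 12.22
ee_pos: [0.5108, -0.0091, 0.3282]
ee_rot: [1.673, 2.658, 0.001]
force: [-0.3, 0.4, -0.5]
finger_gap: 0.0557
finger_force: 15.0
```

>>> move_arm([
  [0.5,-0.036,-0.0133,0,0],
  [0.5,-0.036,-0.0133,0,0],
  [0.5,-0.036,-0.0133,0,0],
  [0.5,-0.036,-0.0133,0,0],
  [0.5,-0.036,-0.0133,0,0],
  [0.5,-0.036,-0.0133,0,0],
  [0.5,-0.036,-0.0133,0,0],
])

```text
time_s: 12.8
ee_pos: [0.5358, -0.2767, 0.328]
ee_rot: [1.674, 2.658, 0.0]
force: [0.2, 0.1, -0.6]
finger_gap: 0.0559
finger_force: 15.0
```

>>> move_arm([
  [0.5,0,0,0,0.1],
  [0.5,0,0,0,0.1],
  [0.5,0,0,0,0.083],
  [0.5,0,0,0,0],
  [0.5,0,0,0,0],
  [0.5,0,0,0,0],
])

```text
time_s: 13.3
ee_pos: [0.5361, -0.2746, 0.3276]
ee_rot: [2.029, 2.399, 0.0]
force: [-0.3, -0.3, -0.2]
finger_gap: 0.0561
finger_force: 15.0
```

```bash
python3 - <<'E'
from fit import *
n="scene";im=cv2.cvtColor(optics.grab_frame(n),cv2.COLOR_RGB2BGR)
cv2.imwrite("pics/c4.png",cv2.resize(im[130:330,60:260],(600,600)))
s=bot.state(); m=R.from_rotvec(s['ee_rot']).as_matrix(); print(s['time_s'],s['ee_pos'],s['finger_gap'],s['finger_force'])
d=np.array([.5361,-.2740,.2295])-s['ee_pos'];print(m.T@d, np.degrees(np.arctan2(m[1,1],m[0,1])))
E
```

```text
13.35 [ 0.53613259 -0.27459773  0.32756346] 0.056139447927223536 14.966496527194977
[6.13041917e-04 5.00057871e-05 9.80633562e-02] 9.534272379403067
```

View pics/c4.png

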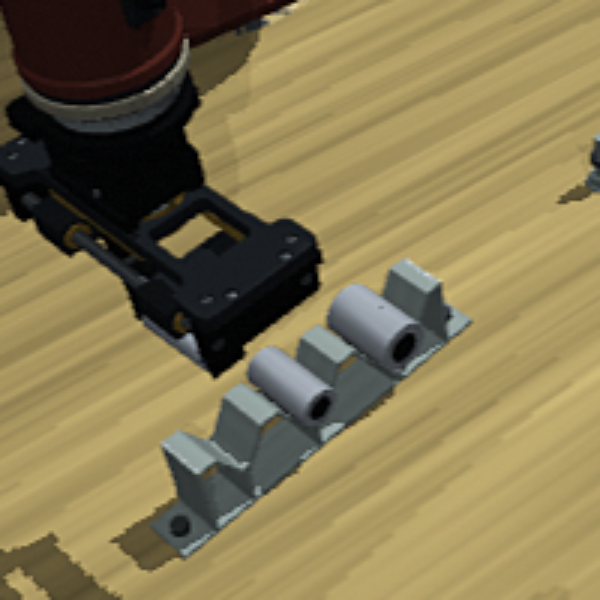

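The thin sleeve (grey sliver at (180,345)) is held over the narrow slot. Lowering.

>>> move_arm([
  [0.5,0.0006,0,0.025,0],
  [0.5,0,0,0.025,0],
  [0.5,0,0,0.025,0],
  [0.5,0,0,0.012,0],
  [0.5,0,0,0.003,0],
  [0.5,0,0,0,0],
  [0.5,0,0,0,0],
])

```text
time_s: 13.93
ee_pos: [0.5366, -0.2745, 0.2386]
ee_rot: [2.03, 2.395, 0.0]
force: [-0.2, -0.6, -0.4]
finger_gap: 0.0558
finger_force: 15.0
```

>>> move_arm([
  [0.5,0,0,0.0015,0],
  [0.5,0,0,0.0015,0],
  [0.5,0,0,0,0],
  [0.5,0,0,0,0],
])

```text
time_s: 14.27
ee_pos: [0.5362, -0.2744, 0.2349]
ee_rot: [2.031, 2.395, 0.0]
force: [0.0, -0.1, -1.1]
finger_gap: 0.056
finger_force: 15.0
```

>>> move_arm([
  [0.5,0,0,0.0015,0],
  [0.5,0,0,0.001,0],
  [0.5,0,0,0,0],
  [0.5,0,0,0,0],
])

```text
time_s: 14.6
ee_pos: [0.5362, -0.2738, 0.2322]
ee_rot: [-2.032, -2.396, -0.001]
force: [-0.6, 4.1, 5.4]
finger_gap: 0.0559
finger_force: 15.0
```

>>> move_arm([
  [0.68,0,0,0,0],
  [0.72,0,0,0,0],
  [0.8,0,0,0,0],
  [1,0,0,0,0],
  [1,0,0,0,0],
  [1,0,0,0,0],
])

```text
time_s: 15.1
ee_pos: [0.5359, -0.2744, 0.2316]
ee_rot: [-2.032, -2.396, 0.0]
force: [-0.1, 0.1, 0.3]
finger_gap: 0.0819
finger_force: 0.0
```

>>> move_arm([
  [1,0,0,-0.02,0],
  [1,0,0,-0.03,0],
  [1,0,0,-0.03,0],
  [1,0,0,-0.03,0],
  [1,0,0,-0.03,0],
])

```text
time_s: 15.52
ee_pos: [0.5358, -0.2742, 0.373]
ee_rot: [-2.032, -2.396, 0.0]
force: [0.1, 0.2, 0.7]
finger_gap: 0.0871
finger_force: 0.0
```

>>> move_arm([
  [1,0.036,0,0,0],
  [1,0.036,0,0,0],
  [1,0.036,0,0,0],
  [1,0.036,0,0,0],
  [1,0.036,0,0,0],
  [1,0.036,0,0,0],
  [1,0.036,0,0,0],
  [1,0.036,0,0,0],
])

```text
time_s: 16.18
ee_pos: [0.4883, 0.0114, 0.3719]
ee_rot: [2.032, 2.395, 0.0]
force: [1.5, -0.6, -0.1]
finger_gap: 0.0869
finger_force: 0.0
```

>>> move_arm([
  [1,0.036,0,0,0],
  [1,0.036,0,0,0],
  [1,0.036,0,0,0],
  [1,0,0,0,0],
  [1,0,0,0,0],
  [1,0,0,0,0],
])

```text
time_s: 16.68
ee_pos: [0.4714, 0.1163, 0.3718]
ee_rot: [2.03, 2.396, -0.0]
force: [0.2, 0.8, 0.4]
finger_gap: 0.0865
finger_force: 0.0
```

```bash
python3 - <<'E'
from fit import *
q=(.5245,-.2029,.162);c,s=np.cos(q[2]),np.sin(q[2]);a=[]
for n,(x,y,w,h) in(("top",(300,100,150,150)),("scene",(100,190,150,150))):
    im=cv2.cvtColor(optics.grab_frame(n),cv2.COLOR_RGB2BGR); f=400/150
    d=cv2.resize(im[y:y+h,x:x+w],(400,400))
    for yy,z in((-.072,.062),(-.016,.062),(.056,.062)):
        L=[]
        for xx in(-.028,.028):
            L.append(tuple(int(v) for v in (proj(n,(q[0]+c*xx-s*yy,q[1]+s*xx+c*yy,z))-[x,y]+.5)*f))
        cv2.line(d,L[0],L[1],(0,0,255),1)
    a.append(d)
cv2.imwrite("pics/c5.png",np.hstack(a)); print(bot.state()['time_s'])
E
```

```text
16.7833
```

View pics/c5.png

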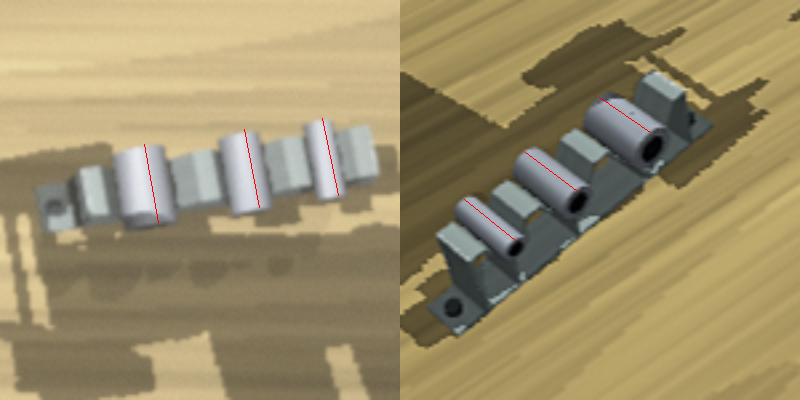

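All three sleeves lie on their expected slot lines: thick at (145,185), mid at (245,172) and thin at (323,158) in the top crop. Each is level and sticks out at both ends.

```bash
python3 -c "
from workcell import bot
print(bot.job_done())"
```

```text
the job is handed in; nothing more can be done
None
```

The 38 mm sleeve is in the wide slot and the 20 mm sleeve in the narrow one. The middle sleeve was left where it was, the gripper is open and clear, and the job was handed in at about 17 s (the hand-in returned no verdict).

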